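# Shut and latch the plate incubator

### The arm

A 6-joint arm with a two-finger parallel gripper is mounted at the origin on the work surface. World frame = base frame: x ahead of the robot, y to its left, z up, the work surface at z = 0. Lengths are in mm, angles in rad, forces in N, time in s.
With the tool pointing down it reaches from about 350 to 775 mm from the base axis. Payload 7.3 kg.
Tool frame: the origin (TCP) lies between the finger pads; the fingertips stand 22 mm ahead of it and the grasp point (between the pads) lies 3 mm ahead of it (nose_length is the distance from the TCP to the fingertips, in mm); z points along the fingers, y is the direction in which the jaws open and shut (so a half turn about z gives the same grasp; the last joint's range is limited). The gripper opens to 92 mm and grips with 3 to 60 N. Pads are 19 mm wide; open, the fingers measure 130 mm over their backs; the gripper's body (75 mm by 190 mm) begins 47 mm behind the grasp point.
Start: joints at [-1.481, 0.342, 1.524, -0, 1.275, -0.146], TCP at [122.672, -510.484, 248.741] pointing down, gripper open.
Joint ranges: [-2.53, 2.53], [-0.77, 2.02], [0.04, 2.7], [-1, 4.14], [0.28, 2.66], [-3.11, 3.11]. Speed limits (rad/s): [2.57, 2.57, 3.14, 3.14, 3.14, 3.14].

### API

Orientations are given as [roll, pitch, yaw] about the fixed x, y, z axes, in that order (R = Rz(yaw) Ry(pitch) Rx(roll)).
In Python, from plant import get_obs, capture, close_job, nose_length gives the robot as it stands.
- The arm moves only by the tool step_arm, never from a script. Its argument "increments" is text: rows parted by semicolons, each of 7 numbers parted by spaces: the turn, a rotation vector about the tool's x, y, z in rad, then the shift along the tool's x, y, z in mm, then the opening, from -1 (shut) to 1 (fully open). A call has 1 to 20 rows; each row is the pose to reach, as a shift and turn from the pose commanded when the call began, along the tool's axes at that moment; what a row does not reach only later rows make up. A row lasts 1/8 s, in which the tool goes at most 62.5 mm and 10.7 degrees, less where a joint would pass 70% of its speed; a pose out of reach is approached as far as the arm can. A call with a gripper value outside its range is refused whole. The fingers move at their own pace and stop on an object; the grip force is fixed at half the most. Time passes only in rows, so rows that repeat a pose let the fingers close. It gives the time, the measured TCP pose, the force and the opening at its end, in the units of the state.
- get_obs(): the state, without advancing time (a new reading comes with each control period).
- capture(name): name is "side" or "top" or "wrist"; returns a dict with "frame" (384x512x3 uint8, red, green, blue), "K" (3x3 intrinsics, pixels), "distortion" ([k1, k2, p1, p2, k3] as OpenCV has them; the pictures are not rectified), "extrinsics" (4x4, takes a point from world to camera coordinates); the wrist camera has in their place "tool_from_camera" (4x4, takes a point from camera to tool coordinates, whose origin is the TCP and whose axes are the flange's). Camera axes: x right, y down, z forward; pixel columns grow to the right and rows downward; lengths in mm; the calibration is good to about 2 mm. A picture is of the moment at which its call begins: read the wrist's pose just before it. There is no depth.
- close_job(): hands the job in, once; it reports no verdict.
The state is a dict: "time": time; "joint_positions": joint angles; "dq": joint speeds; "tau": joint torques, N m; "tool_pos": TCP position; "tcp_rot": TCP orientation; "contact_force": force on the tool from outside, world axes, zero at the start; "moment": the same for the moment, N m; "grip_width": finger opening in mm.
Only numpy, scipy, OpenCV 4.12 (cv2) and the standard library are available. Lean on these libraries where they do the work, as an engineer would, in place of code of your own. Each camera call takes 0.05 s, during which the arm holds its last target.

### The job

Shut the plate incubator's open lid onto its spring pins, then with a fingertip swing the orange latch arm against the steel catch and press it down until it slips in under the catch's lip; push it fully home and let it spring up there so that the lid stays held down. The catch's height has been readjusted, so feel for the slot; press gently, do not force anything, and leave the other things on the bench where they are.

Things in the scene. Friction and masses are not known exactly. Their poses are not given: they have to be found in the camera images.
- incubator: White bench-top plate incubator, fixed, 200 (x) x 180 (y) x 72 mm high, open on top, purple plate inside. Origin: centre of its underside; the front, with the steel catch, looks to its -x; y to its left, z up. All mm figures here are in this frame. Its grey lid, 200 x 180 x 12 mm, hinges on the far rim.
- hinge (a point): Middle of the lid's hinge line (along y), at the lid's underside: (100, 0, 72) mm in the incubator's frame.
- lid_front (a point): Middle of the lid's front edge, on its outer (top) face: 200 mm from the hinge line, 12 mm above the lid's underside.
- lid (a joint): Lid angle, rad: 0 = flush on the rim (hard stop), grows as the front edge rises, stop at 1.5. Starts open; friction holds it above about 1.0; lower down it may sink slowly shut by itself. Shut but unlatched it rests on two spring pins at about 0.092 (front edge 18 mm up); pressing its front down from there takes about 4 N at first, 13 N at 0. Latched: 0.02 to 0.077.
- latch (a joint): Latch arm angle about its pivot on the lid, rad: 0 = along the lid's front edge, pointing to +y; grows counter-clockwise from above; at 1.57 it points straight out over the front (-x), stopped by the catch's post. Light friction (0.04 N m) keeps it where it is left. Shoved home behind the lip and let go it reads about 1.5 to 1.6; it first meets the lip's side at about 1.2.
- pivot (a point): Latch arm's pivot, on the lid's top face, under a steel hub 26 mm across: 180 mm from the hinge line, y -20 mm; so at (-80, -20) mm in the incubator's frame, lid shut. The orange arm is 18 mm wide, 7 mm thick and ends 95 mm from the pivot; its top is 13 mm above the lid's top face.
- thumb_pad (a point): Centre of the ribbed top of the orange thumb pad on the latch arm, the place to press; 30 x 46 mm (long way along the arm). With the arm at 0 it is 42 mm in y and 6 mm in x from the pivot. An upright fin, 14 mm tall, 5 mm thick, runs along the pad's leading side (its face 15 mm from the pad's centre, on the side it swings towards) to push a fingertip against.
- catch_mouth (a point): Fixed point (-165, -20, 97) mm: arm's top in the slot at the catch's LOWEST setting. The catch may stand 0 to 14 mm higher, unmeasured: feel for it. Steel, x -174 to -156, slot open to +y. At the lowest: sill top z 90.8, lip underside z 100 (y -4 to +2), roof underside 103, top 124; post at y -42 to -30. The arm enters only between sill and lip; too high or low it is blocked.
- purple_plate: Bystander, leave alone: purple 96-well-style plate, 85 x 127 x 15 mm. Origin: on its underside.
- green_plate: Bystander, leave alone: green plate of wells, 85 x 127 x 15 mm. Origin: on its underside.
- tip_box: Bystander, leave alone: blue box with clear lid, 80 x 120 x 57 mm. Origin: on its underside.
- reagent_bottle: Bystander, leave alone: white bottle with blue cap, 64 mm across, 120 mm tall. Origin: on its underside.
- sample_jar: Bystander, leave alone: white jar with red lid, 56 mm across, 70 mm tall. Origin: on its underside.
- pipette: Bystander, leave alone: white hand pipette lying down, 240 mm long, 26 mm high. Origin: on its underside.
- tube_rack: Bystander, leave alone: orange rack of tubes, 90 x 160 x 60 mm. Origin: on its underside.

How it is judged:
By the outcome, as a careful person would: the job done as asked, in the order asked, and still so for the second after the job is handed in, with the robot touching nothing.
It also fails if it takes over 72 s, if anything falls off the work surface, if the arm or the gripper's body presses on something with over 40 N, if the wrist force passes 120 N, or if a joint passes its speed limit or range.

## Working session

There is one attempt and no reset: what is moved stays moved. The work goes in short steps, Python scripts to look and compute and a tool call to move; the robot and the scene stay as the last step left them, time stands still between calls to the robot, and variables do not carry over. Pictures are saved under pics/ and viewed, and the job is handed in when it is done.

Besides the shell and the picture viewer there is one more tool, called as name(argument=value, ...) on one line, values as JSON. step_arm: Moves the arm, as the interface text tells. Its arguments: {"type":"object","properties":{"increments":{"type":"string"}},"required":["increments"]}

```bash
ls; mkdir -p pics; python3 - <<'E'
from plant import *
import cv2,numpy as np
print(get_obs(), nose_length if not callable(nose_length) else nose_length())
for n in ["side","top","wrist"]:
    c=capture(n); cv2.imwrite(f"pics/{n}0.png",c["frame"][:,:,::-1])
    print(n,c["K"].tolist(),c["distortion"],np.round(c.get("extrinsics",c.get("tool_from_camera")),4).tolist())
E
```

```text
pics
{'time': 0.0, 'joint_positions': array([-1.48101520e+00,  3.42710364e-01,  1.52503657e+00,  2.64098381e-05,
        1.27541664e+00, -1.46023985e-01]), 'dq': array([ 0.00068061,  0.00027392, -0.00072639, -0.00042625,  0.0014217 ,
       -0.00019279]), 'tau': array([ 1.63708653e-03, -4.31243634e+01, -2.44217795e+01,  7.20553449e-02,
        5.59853262e-02, -1.14118009e-04]), 'tool_pos': array([ 122.63526032, -510.07768423,  248.04453998]), 'tcp_rot': array([-3.14004212e+00, -2.53563262e-04,  2.35797209e-01]), 'contact_force': array([-0.43702606, -0.47596366,  0.36504238]), 'moment': array([ 0.00795421,  0.02991168, -0.05022315]), 'grip_width': 91.8647246381079} 22.0
side [[468.6592396075847, 0.0, 248.10096778000934], [0.0, 468.6592396075847, 196.24475298576078], [0.0, 0.0, 1.0]] [-0.06984158  0.          0.          0.          0.        ] [[-0.9543, -0.2987, 0.0042, 469.8854], [-0.1813, 0.568, -0.8028, 187.7481], [0.2374, -0.7669, -0.5963, 1205.9543], [0.0, 0.0, 0.0, 1.0]]
top [[421.5199458098267, 0.0, 252.57616832900817], [0.0, 421.5199458098267, 186.85124834865272], [0.0, 0.0, 1.0]] [-0.15050669  0.          0.          0.          0.        ] [[-0.0033, -0.9999, 0.0123, -34.3921], [-0.9969, 0.0024, -0.0784, 506.4208], [0.0784, -0.0125, -0.9968, 1317.2743], [0.0, 0.0, 0.0, 1.0]]
wrist [[284.09918073344664, 0.0, 258.35169965015456], [0.0, 284.09918073344664, 192.08896213772763], [0.0, 0.0, 1.0]] [-0.0581992  0.         0.         0.         0.       ] [[-0.0005, -0.955, -0.2966, 81.0497], [1.0, -0.0003, -0.0009, -0.5431], [0.0008, -0.2966, 0.955, -136.5796], [0.0, 0.0, 0.0, 1.0]]
```

View pics/side0.png

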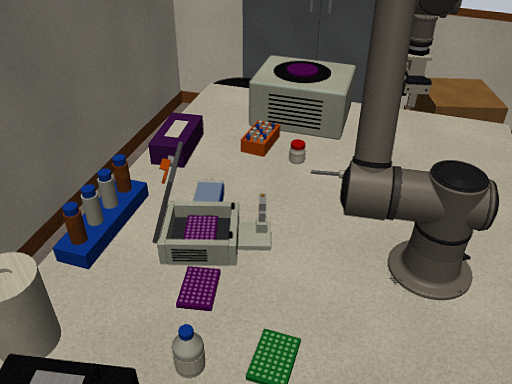

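View pics/top0.png

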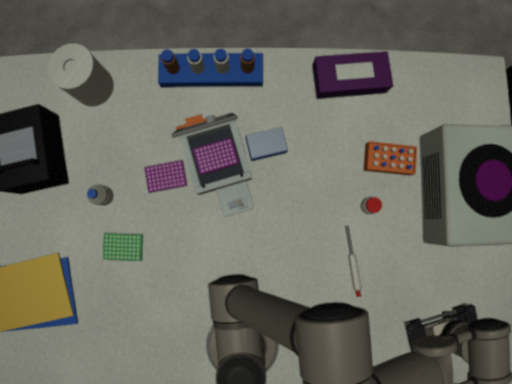

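View pics/wrist0.png

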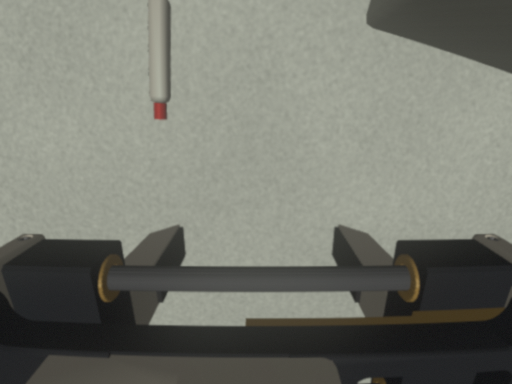

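```bash
python3 - <<'E'
import cv2
t=cv2.imread("pics/top0.png")[100:225,130:300]; cv2.imwrite("pics/topz.png",cv2.resize(t,None,fx=4.6,fy=4.6,interpolation=cv2.INTER_CUBIC))
t=cv2.imread("pics/side0.png")[135:275,140:290]; cv2.imwrite("pics/sidez.png",cv2.resize(t,None,fx=4.2,fy=4.2,interpolation=cv2.INTER_CUBIC))
E
```

```text
(no output)
```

View pics/topz.png

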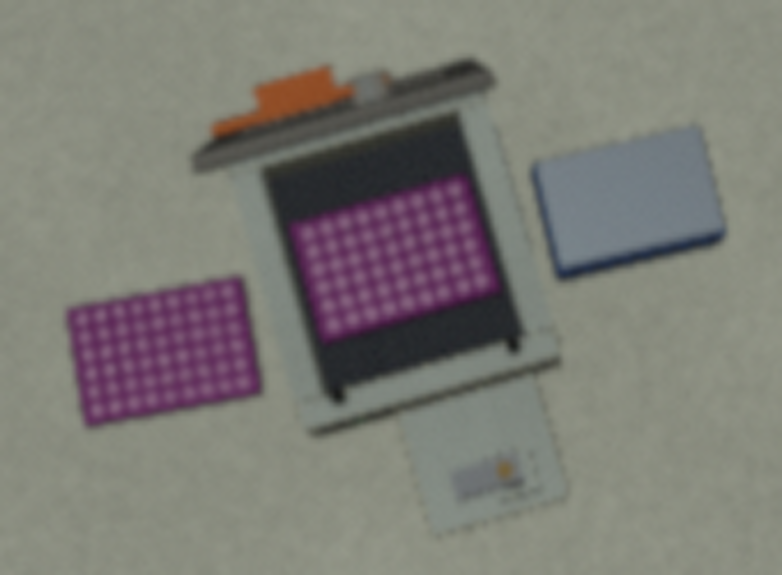

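View pics/sidez.png

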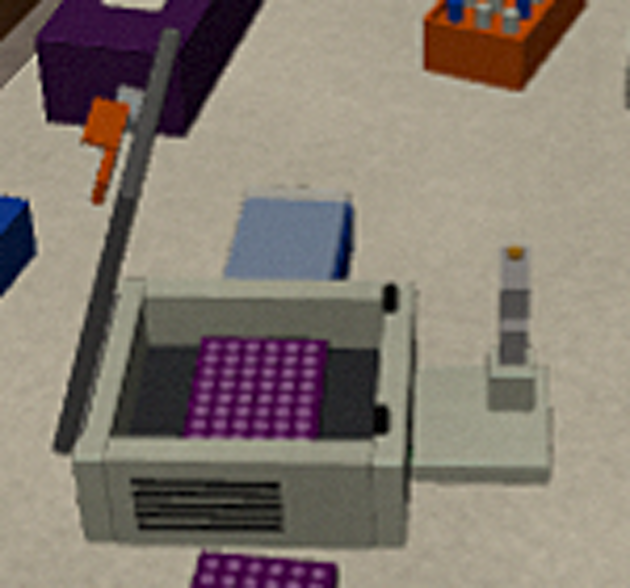

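```bash
cat > h.py <<'E'
import numpy as np,cv2
from scipy.optimize import least_squares
SK=np.array([[468.6592396,0,248.10096778],[0,468.6592396,196.244753],[0,0,1]]);SD=np.array([-0.06984158,0,0,0,0])
SE=np.array([[-0.9543,-0.2987,0.0042,469.8854],[-0.1813,0.568,-0.8028,187.7481],[0.2374,-0.7669,-0.5963,1205.9543]])
TK=np.array([[421.51994581,0,252.576168],[0,421.51994581,186.851248],[0,0,1]]);TD=np.array([-0.15050669,0,0,0,0])
TE=np.array([[-0.0033,-0.9999,0.0123,-34.3921],[-0.9969,0.0024,-0.0784,506.4208],[0.0784,-0.0125,-0.9968,1317.2743]])
def proj(P,K,D,E): return cv2.projectPoints(np.atleast_2d(P).astype(float),cv2.Rodrigues(E[:,:3])[0],E[:,3],K,D)[0][:,0]
def side(P): return proj(P,SK,SD,SE)
def top(P): return proj(P,TK,TD,TE)
def R(a): return np.array([[np.cos(a),-np.sin(a),0],[np.sin(a),np.cos(a),0],[0,0,1]])
def W(P,p): return np.atleast_2d(P)@R(p[2]).T+np.array([p[0],p[1],0])
E
python3 - <<'E'
from h import *
S=[((100,90,0),(85,538)),((100,90,72),(76,460)),((-100,90,0),(405,545)),((-100,90,72),(408,462)),((-100,-90,72),(413,285))]
T=[((-100,90,72),(308,430)),((-100,-90,72),(560,360)),((100,-90,72),(488,92))]
sp=np.array([s[0] for s in S]);su=np.array([s[1] for s in S])/4.2+[140,135]
tp=np.array([s[0] for s in T]);tu=np.array([s[1] for s in T])/4.6+[130,100]
f=lambda p:np.r_[(side(W(sp,p))-su).ravel(),(top(W(tp,p))-tu).ravel()]
r=least_squares(f,[550,40,0.2],x_scale=[100,100,1],loss='soft_l1');print(r.x,np.round(f(r.x),1))
E
```

```text
[6.00108254e+02 7.84104127e+01 2.74410415e-01] [ 0.2  0.2 -0.8 -1.7  0.5  0.5 -0.5 -0.2  1.4 -1.6 -1.1  1.   0.9  0.1
 -1.2 -3.3]
```

```bash
cat >> h.py <<'E'
P0=[600.1,78.4,0.2744]
def lidpt(d,y,h,a,p=P0):
    "d from hinge, y, h above underside"
    return W([[100-d*np.cos(a)+h*np.sin(a),y,72+d*np.sin(a)+h*np.cos(a)]],p)[0]
E
python3 - <<'E'
from h import *
print("cam",-SE[:,:3].T@SE[:,3])
for a in (1.1,1.2,1.3,1.4,1.5):
    pts=[(200,90,0),(200,90,12),(200,-90,12),(200,-90,0),(0,90,12),(180,-20,12)]
    P=np.array([lidpt(*q,a) for q in pts])
    print(a,"S",np.round((side(P)-[140,135])*4.2).astype(int).tolist(),"T",np.round((top(P)-[130,100])*4.6).astype(int).tolist(), np.round(P[1]))
E
```

```text
cam [196.15681693 958.56020085 867.86120509]
1.1 S [[201, 213], [181, 204], [222, 36], [240, 44], [54, 446], [194, 122]] T [[216, 234], [209, 214], [511, 130], [516, 149], [220, 132], [392, 154]] [595. 170. 256.]
1.2 S [[167, 200], [146, 193], [191, 26], [210, 32], [53, 447], [165, 113]] T [[205, 201], [199, 181], [502, 96], [507, 116], [220, 132], [383, 124]] [613. 176. 263.]
1.3 S [[131, 190], [109, 184], [159, 18], [178, 23], [53, 448], [135, 106]] T [[195, 168], [189, 148], [492, 62], [498, 83], [220, 132], [375, 94]] [632. 181. 268.]
1.4 S [[94, 182], [72, 179], [127, 13], [146, 16], [53, 450], [105, 101]] T [[185, 134], [179, 114], [483, 28], [489, 49], [220, 132], [366, 64]] [651. 186. 271.]
1.5 S [[57, 178], [35, 176], [94, 11], [114, 12], [53, 451], [74, 99]] T [[176, 100], [170, 80], [473, -5], [479, 15], [221, 132], [358, 35]] [670. 192. 272.]
```

step_arm(increments="0 0 0 0 0 -50 -1; 0 0 0 0 0 -100 -1; 0 0 -0.04 55 -32 -100 -1; 0 0 -0.04 115 -66 -100 -1; 0 0 -0.04 175 -100 -100 -1; 0 0 -0.04 235 -135 -100 -1; 0 0 -0.04 290 -167 -100 -1; 0 0 -0.04 345 -200 -100 -1; 0 0 -0.04 400 -231 -100 -1; 0 0 -0.04 455 -263 -100 -1; 0 0 -0.04 510 -295 -100 -1; 0 0 -0.04 560 -325 -100 -1; 0 0 -0.04 610 -353 -100 -1; 0 0 -0.04 650 -376 -100 -1; 0 0 -0.04 680 -394 -100 -1; 0 0 -0.04 699 -405 -100 -1; 0 0 -0.04 699 -405 -100 -1; 0 0 -0.04 699 -405 -100 -1")

```text
time: 2.4
tool_pos: [707.3, 45.9, 348.5]
tcp_rot: [3.141, 0.001, 0.275]
contact_force: [-0.4, 0.4, -0.1]
grip_width: 0.5
```

```bash
python3 - <<'E'
from plant import *
import cv2,numpy as np
o=get_obs();print(o)
for n in ["side","top","wrist"]:
    c=capture(n); f=c["frame"][:,:,::-1]
    if n=="side": f=cv2.resize(f[100:290,100:320],None,fx=3,fy=3,interpolation=cv2.INTER_CUBIC)
    cv2.imwrite(f"pics/{n}1.png",f)
E
```

```text
{'time': 2.4, 'joint_positions': array([-4.30111015e-02,  6.94106587e-01,  6.69519673e-01, -4.62715633e-04,
        1.77874093e+00,  1.25242283e+00]), 'dq': array([-0.01101145, -0.01592185,  0.002216  ,  0.00143155,  0.00037234,
        0.00253741]), 'tau': array([ 7.85529278e-01, -6.13888335e+01, -2.67594105e+01,  1.12702665e-01,
       -8.12286115e-02,  1.93292537e-03]), 'tool_pos': array([707.26153116,  45.89767878, 348.47209203]), 'tcp_rot': array([3.14140503e+00, 8.77335620e-04, 2.75266959e-01]), 'contact_force': array([-0.35497797,  0.38975223, -0.08237834]), 'moment': array([-0.04749089, -0.0104475 ,  0.00262818]), 'grip_width': 0.535222453129969}
```

View pics/side1.png

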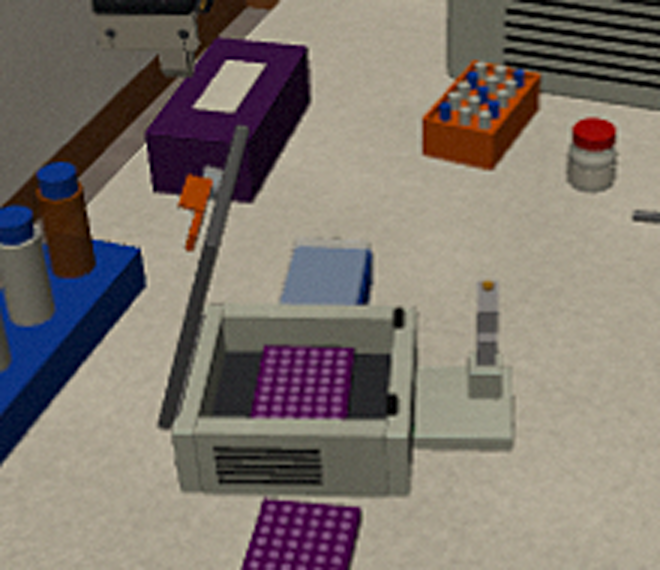

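View pics/wrist1.png

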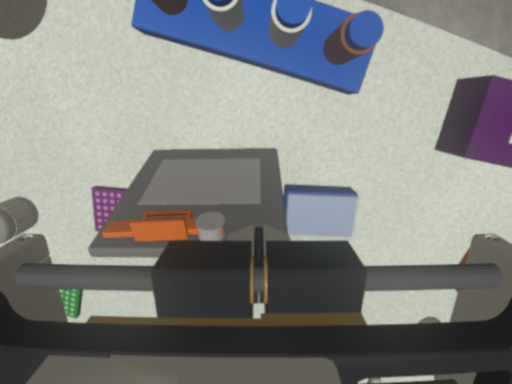

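step_arm(increments="0 0 0 0 0 40 -1; 0 0 0 0 0 80 -1; 0 0 0 -10 0 83 -1; 0 0 0 -20 0 83 -1; 0 0 0 -28 0 85 -1; 0 0 0 -37 0 87 -1; 0 0 0 -45 0 90 -1; 0 0 0 -54 0 93 -1; 0 0 0 -62 0 97 -1; 0 0 0 -69 0 101 -1; 0 0 0 -77 0 105 -1")

```text
time: 3.92
tool_pos: [633.2, 25.5, 243.4]
tcp_rot: [3.142, -0.0, 0.276]
contact_force: [0.5, -0.3, 1.1]
grip_width: 0.1
```

```bash
python3 - <<'E'
from plant import *
import cv2,numpy as np
for n in ["side"]:
    c=capture(n); f=c["frame"][:,:,::-1]
    if n=="side": f=cv2.resize(f[100:290,100:320],None,fx=3,fy=3,interpolation=cv2.INTER_CUBIC)
    cv2.imwrite(f"pics/{n}2.png",f)
E
```

```text
(no output)
```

View pics/side2.png

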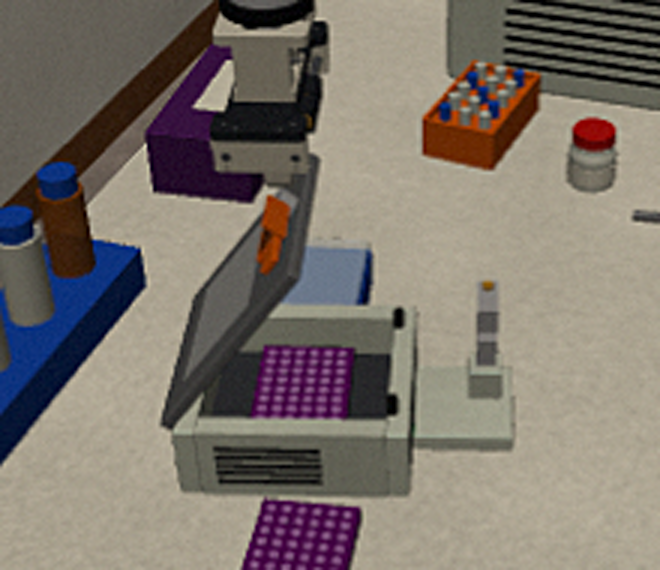

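step_arm(increments="0 0 0 -7 0 5 -1; 0 0 0 -14 0 10 -1; 0 0 0 -21 0 16 -1; 0 0 0 -28 0 22 -1; 0 0 0 -34 0 28 -1; 0 0 0 -40 0 34 -1; 0 0 0 -46 0 41 -1; 0 0 0 -51 0 48 -1; 0 0 0 -56 0 55 -1; 0 0 0 -60 0 63 -1; 0 0 0 -64 0 70 -1; 0 0 0 -68 0 78 -1; 0 0 0 -71 0 86 -1; 0 0 0 -74 0 94 -1; 0 0 0 -77 0 103 -1; 0 0 0 -77 0 103 -1")

```text
time: 5.98
tool_pos: [558.9, 4.7, 139.8]
tcp_rot: [-3.141, 0.002, 0.276]
contact_force: [0.7, -0.3, 0.2]
grip_width: 0.4
```

```bash
python3 - <<'E'
from plant import *
import cv2,numpy as np
for n in ["side","wrist"]:
    c=capture(n); f=c["frame"][:,:,::-1]
    if n=="side": f=cv2.resize(f[100:290,100:320],None,fx=3,fy=3,interpolation=cv2.INTER_CUBIC)
    cv2.imwrite(f"pics/{n}3.png",f)
E
```

```text
(no output)
```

View pics/side3.png

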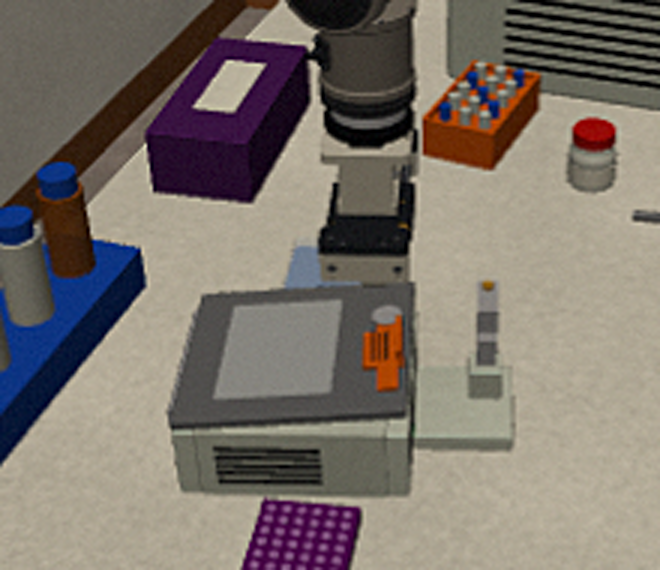

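View pics/wrist3.png

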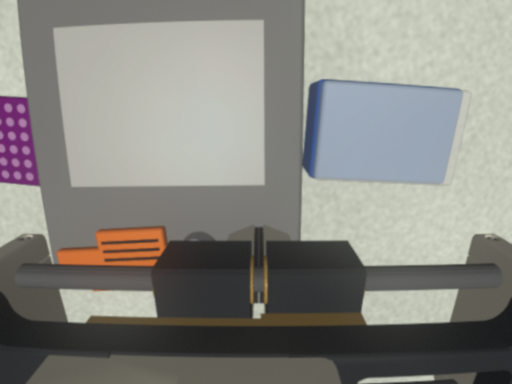

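step_arm(increments="0 0 0 -1 0 4 -1; 0 0 0 -2 0 8 -1; 0 0 0 -3 0 12 -1; 0 0 0 -4 0 15 -1; 0 0 0 -4 0 15 -1")

```text
time: 6.7
tool_pos: [555.5, 3.6, 125.4]
tcp_rot: [-3.141, 0.001, 0.276]
contact_force: [-0.1, -0.2, 0.0]
grip_width: 0.3
```

step_arm(increments="0 0 0 0 0 1 -1; 0 0 0 0 0 2 -1; 0 0 0 0 0 3 -1; 0 0 0 0 0 3 -1")

```text
time: 7.2
tool_pos: [555.7, 3.6, 122.8]
tcp_rot: [3.141, -0.0, 0.276]
contact_force: [0.7, 1.2, 0.5]
grip_width: 0.5
```

step_arm(increments="0 0 0 0 0 -60 -1; 0 0 0 -30 -12 -110 -1; 0 0 0 -80 -35 -150 -1; 0 0 0 -130 -58 -150 -1; 0 0 0 -137 -60 -150 -1; 0 0 0 -137 -60 -150 -1")

```text
time: 7.95
tool_pos: [407.9, 23.9, 273.2]
tcp_rot: [3.141, -0.001, 0.276]
contact_force: [0.9, -1.3, -0.6]
grip_width: 0.3
```

```bash
python3 - <<'E'
from plant import *
import cv2,numpy as np,pickle
o=get_obs();print(o['tool_pos'],o['tcp_rot'],o['contact_force'])
D={'o':o}
for n in ["wrist","side","top"]:
    c=capture(n); f=c["frame"][:,:,::-1]; D[n]=c
    f={"side":lambda f:cv2.resize(f[160:270,140:290],None,fx=5,fy=5,interpolation=cv2.INTER_CUBIC),"top":lambda f:cv2.resize(f[100:225,170:300],None,fx=4.6,fy=4.6,interpolation=cv2.INTER_CUBIC),"wrist":lambda f:cv2.resize(f,(800,600),interpolation=cv2.INTER_CUBIC)}[n](f)
    cv2.imwrite(f"pics/{n}4.png",f)
pickle.dump(D,open("d4.pkl","wb"))
E
```

```text
[407.87385127  23.9388389  273.15272789] [ 3.14080040e+00 -1.48401742e-03  2.75783383e-01] [ 0.8776302  -1.33765401 -0.62223222]
```

View pics/side4.png

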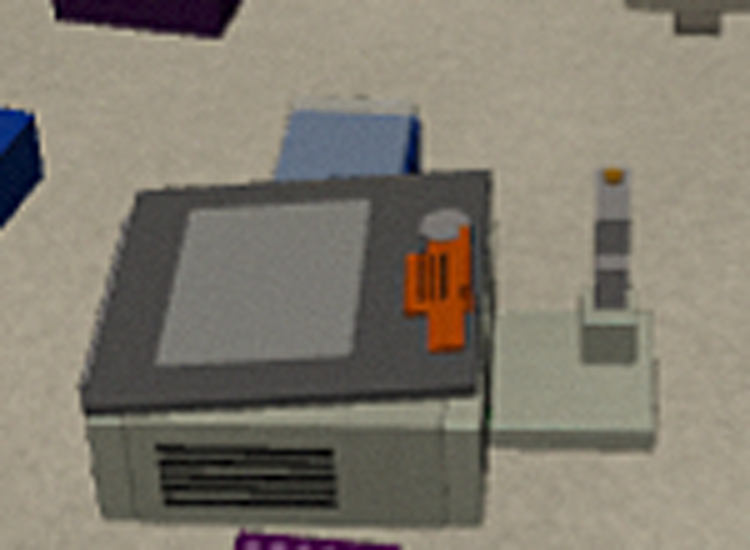

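View pics/wrist4.png

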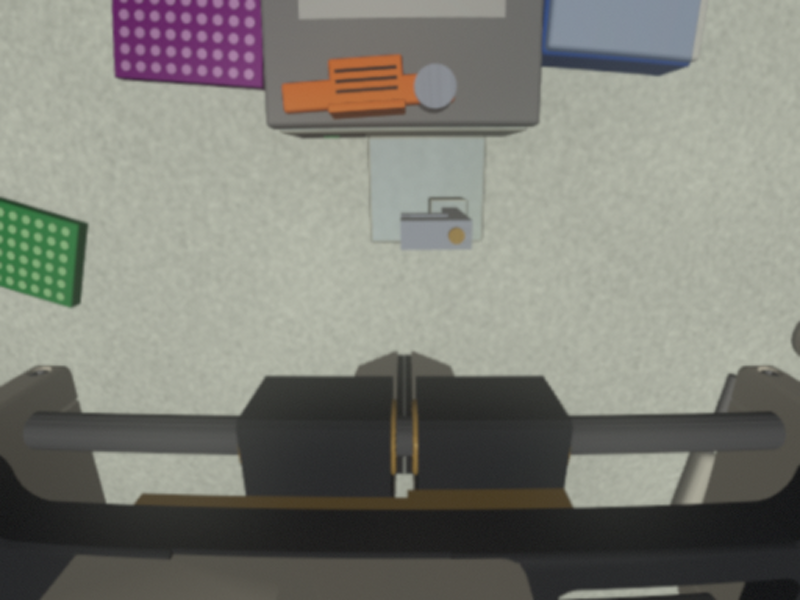

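View pics/top4.png

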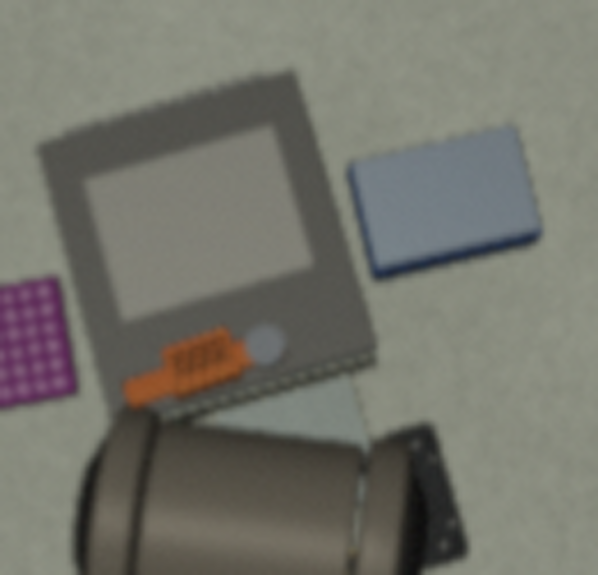

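```bash
cat >> h.py <<'E'
import pickle
from scipy.spatial.transform import Rotation as Ro
def wproj(P,c,o):
    T=np.eye(4);T[:3,:3]=Ro.from_euler('xyz',o['tcp_rot']).as_matrix();T[:3,3]=o['tool_pos']
    E=np.linalg.inv(T@np.array(c['tool_from_camera']))[:3]
    return proj(P,np.array(c['K']),np.array(c['distortion']),E)
E
python3 - <<'E'
from h import *
D=pickle.load(open("d4.pkl","rb"));o=D['o'];c=D['wrist']
def res(q,full=False):
    p=q[:3];a=q[3];h=q[4]
    L=lambda *v:lidpt(*v,a,p)
    wp=np.array([L(200,90,12),L(200,-90,12),L(180,-20,28),*W([[-156,2,124+h],[-156,-42,124+h],[-174,-42,124+h],[-174,2,124+h]],p)])
    wu=np.array([(267,125),(541,124),(435,86),(401,216),(466,216),(472,248),(401,249)])*.64
    tp=np.array([L(0,-90,12),L(200,-90,12),L(180,-20,28)]);tu=np.array([(293,68),(376,352),(265,345)])/4.6+[170,100]
    sp=np.array([L(0,-90,12),L(200,-90,12),L(0,90,12),L(200,90,12),*W([[100,90,0],[-100,90,0],[-165,-36,124+h]],p)])
    su=np.array([(139,190),(490,170),(82,385),(474,388),(105,520),(480,524),(613,176)])/5+[140,160]
    R=np.r_[(wproj(wp,c,o)-wu),(top(tp)-tu),(side(sp)-su)]
    return R if full else R.ravel()
r=least_squares(res,[600,78,.274,.09,5],x_scale=[100,100,1,.1,10],loss='soft_l1')
print(r.x);print(np.round(res(r.x,True),1).tolist())
for h in (0,7,14):
  P=np.array([[-165,2,z+h] for z in (124,103,100,90.8)]+[[-165,-30,z+h] for z in (103,90.8)]+[[-165,-36,124+h]])
  print(h,np.round((side(W(P,r.x))-[140,160])*5).tolist())
E
```

```text
[6.03958256e+02 8.07673742e+01 2.80826231e-01 7.87911665e-02
 9.90170050e+00]
[[0.2, 1.0], [-0.9, 0.6], [0.5, 0.2], [-0.2, 1.8], [3.8, 1.6], [-0.7, -0.4], [-0.1, -0.9], [0.0, -0.7], [0.2, -1.1], [-0.4, -0.4], [-1.4, -1.3], [-0.6, -0.6], [-1.7, 2.7], [-0.4, -1.0], [-2.1, -0.2], [-0.5, 0.6], [-0.9, 0.3]]
0 [[608.0, 237.0], [607.0, 268.0], [607.0, 273.0], [607.0, 286.0], [607.0, 231.0], [607.0, 249.0], [608.0, 192.0]]
7 [[608.0, 226.0], [607.0, 258.0], [607.0, 262.0], [607.0, 276.0], [607.0, 220.0], [607.0, 238.0], [608.0, 182.0]]
14 [[609.0, 215.0], [608.0, 247.0], [608.0, 252.0], [607.0, 266.0], [608.0, 210.0], [607.0, 228.0], [608.0, 171.0]]
```

```bash
python3 - <<'E'
from h import *
D=pickle.load(open("d4.pkl","rb"));o=D['o'];c=D['wrist']
# triangulate using wrist, side, top
pts={'rib':((366,80),(432,278),(205,357)),'hub':((435,86),(445,222),(265,345)),'armend':((283,97),(447,340),(128,392))}
for k,(w,s,t) in pts.items():
    w=np.array(w)*.64;s=np.array(s)/5+[140,160];t=np.array(t)/4.6+[170,100]
    for use in ((1,1,1),(1,1,0)):
        f=lambda P:np.r_[use[0]*(wproj(P,c,o)[0]-w),use[1]*(side(P)[0]-s),use[2]*(top(P)[0]-t)]
        r=least_squares(f,[500,50,110]);
        P=r.x
        for p in ([603.96,80.77,.2808],[600.1,78.4,.2744]):
            l=R(p[2]).T@(P-[p[0],p[1],0]);print(k,use,np.round(P,1),np.round(l,1),np.round(r.fun,1))
E
```

```text
rib (1, 1, 1) [527.3  82.1 111.6] [-73.3  22.5 111.6] [ 0.4  0.4 -0.7 -0.2 -1.5 -0.2]
rib (1, 1, 1) [527.3  82.1 111.6] [-69.1  23.3 111.6] [ 0.4  0.4 -0.7 -0.2 -1.5 -0.2]
rib (1, 1, 0) [527.3  82.5 111.8] [-73.2  22.9 111.8] [-0.   0.3 -0.7 -0.1 -0.  -0. ]
rib (1, 1, 0) [527.3  82.5 111.8] [-69.   23.7 111.8] [-0.   0.3 -0.7 -0.1 -0.  -0. ]
hub (1, 1, 1) [534.9  40.4 115.3] [-77.5 -19.6 115.3] [ 0.1  0.4 -0.7 -0.1 -0.5 -0.3]
hub (1, 1, 1) [534.9  40.4 115.3] [-73.  -18.9 115.3] [ 0.1  0.4 -0.7 -0.1 -0.5 -0.3]
hub (1, 1, 0) [534.9  40.6 115.5] [-77.5 -19.5 115.5] [-0.   0.3 -0.8 -0.1 -0.  -0. ]
hub (1, 1, 0) [534.9  40.6 115.5] [-73.  -18.7 115.5] [-0.   0.3 -0.8 -0.1 -0.  -0. ]
armend (1, 1, 1) [503.8 129.2 114.5] [-82.8  74.3 114.5] [ 0.2  0.4 -1.1 -0.3 -0.8  0.1]
armend (1, 1, 1) [503.8 129.2 114.5] [-78.9  75.  114.5] [ 0.2  0.4 -1.1 -0.3 -0.8  0.1]
armend (1, 1, 0) [503.8 129.4 114.4] [-82.8  74.5 114.4] [-0.   0.4 -1.1 -0.2 -0.   0. ]
armend (1, 1, 0) [503.8 129.4 114.4] [-78.9  75.2 114.4] [-0.   0.4 -1.1 -0.2 -0.   0. ]
```

step_arm(increments="0 0 -0.07 50 -9 0 -1; 0 0 -0.07 100 -18 20 -1; 0 0 -0.07 130 -24 60 -1; 0 0 -0.07 130 -24 100 -1; 0 0 -0.07 130 -24 115 -1; 0 0 -0.07 130 -24 125 -1; 0 0 -0.07 130 -24 130 -1; 0 0 -0.07 130 -24 130 -1")

```text
time: 9.1
tool_pos: [526.5, 82.3, 143.5]
tcp_rot: [3.141, -0.001, 0.345]
contact_force: [-0.4, 0.5, -0.2]
grip_width: 0.2
```

```bash
python3 - <<'E'
from plant import *
import cv2,numpy as np
o=get_obs();print(o['tool_pos'],o['tcp_rot'],o['contact_force'])
for n in ["side","wrist"]:
    c=capture(n); f=c["frame"][:,:,::-1]
    if n=="side": f=cv2.resize(f[160:270,140:290],None,fx=5,fy=5,interpolation=cv2.INTER_CUBIC)
    cv2.imwrite(f"pics/{n}5.png",f)
E
```

```text
[526.50224456  82.33726387 143.511677  ] [ 3.14099745e+00 -1.42490616e-03  3.45495071e-01] [-0.41855792  0.47163913 -0.18802116]
```

View pics/side5.png

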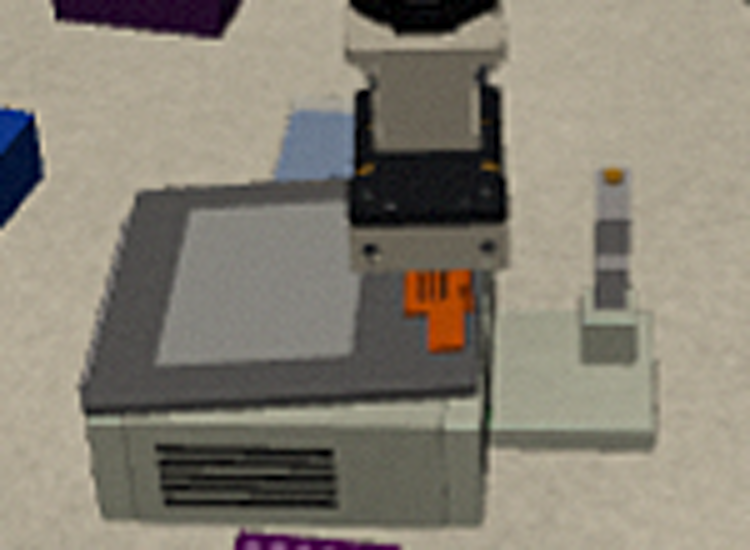

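View pics/wrist5.png

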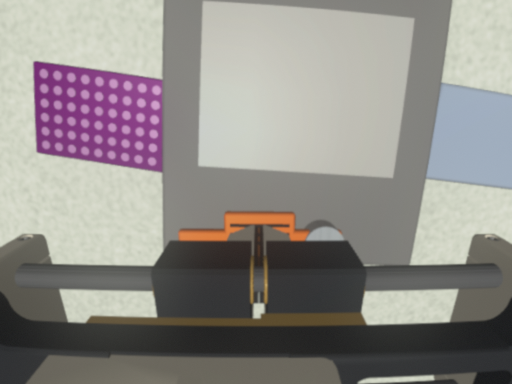

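step_arm(increments="0 0 0 1 0 3 -1; 0 0 0 1 0 6 -1; 0 0 0 1 0 6 -1")

```text
time: 9.57
tool_pos: [527.0, 82.8, 136.5]
tcp_rot: [3.142, 0.0, 0.346]
contact_force: [-0.4, 0.5, -0.4]
grip_width: 0.3
```

step_arm(increments="0 0 0 0 0 1 -1; 0 0 0 0 0 2 -1; 0 0 0 0 0 2 -1")

```text
time: 9.95
tool_pos: [527.3, 82.9, 135.1]
tcp_rot: [3.141, -0.001, 0.346]
contact_force: [-0.9, 0.9, 4.3]
grip_width: 0.3
```

step_arm(increments="0 0 0 0 0 1 -1; 0 0 0 0 0 2 -1; 0 0 0 0 0 2 -1")

```text
time: 10.32
tool_pos: [527.2, 83.0, 133.1]
tcp_rot: [3.141, -0.001, 0.346]
contact_force: [-1.1, 0.9, 5.8]
grip_width: 0.3
```

```bash
cat >> h.py <<'E'
PV=np.array([534.6,40.0])
def row(th,z,cur,psi,rad=42,yawoff=0,lead=0):
    "th latch angle; returns tool-frame increments"
    f=th+.281
    q=PV+rad*np.array([-np.sin(f),np.cos(f)])+lead*np.array([-np.cos(f),-np.sin(f)])
    d=q-cur[:2]
    return [round(-(f+yawoff-psi),2),round(d@[np.cos(psi),np.sin(psi)],1),round(d@[np.sin(psi),-np.cos(psi)],1),round(cur[2]-z,1)]
E
python3 - <<'E'
from h import *
cur=np.array([527.2,83.0,133.1])
for t in np.arange(.1,1.25,.1): print(round(t,2),row(t,136.5+3.8*np.sin(t),cur,.346))
E
```

```text
0.1 [np.float64(-0.04), np.float64(-9.1), np.float64(1.0), np.float64(-3.8)]
0.2 [np.float64(-0.14), np.float64(-13.3), np.float64(1.3), np.float64(-4.2)]
0.3 [np.float64(-0.24), np.float64(-17.4), np.float64(2.1), np.float64(-4.5)]
0.4 [np.float64(-0.34), np.float64(-21.4), np.float64(3.3), np.float64(-4.9)]
0.5 [np.float64(-0.44), np.float64(-25.3), np.float64(4.9), np.float64(-5.2)]
0.6 [np.float64(-0.54), np.float64(-29.0), np.float64(6.8), np.float64(-5.5)]
0.7 [np.float64(-0.64), np.float64(-32.5), np.float64(9.1), np.float64(-5.8)]
0.8 [np.float64(-0.74), np.float64(-35.8), np.float64(11.8), np.float64(-6.1)]
0.9 [np.float64(-0.84), np.float64(-38.8), np.float64(14.8), np.float64(-6.4)]
1.0 [np.float64(-0.94), np.float64(-41.4), np.float64(18.0), np.float64(-6.6)]
1.1 [np.float64(-1.04), np.float64(-43.7), np.float64(21.5), np.float64(-6.8)]
1.2 [np.float64(-1.14), np.float64(-45.7), np.float64(25.2), np.float64(-6.9)]
```

step_arm(increments="0 0 0 0 0 -4 -1; 0 0 -0.04 -5 0.5 -4 -1; 0 0 -0.04 -9 1 -4 -1; 0 0 -0.14 -13.3 1.3 -4.2 -1; 0 0 -0.24 -17.4 2.1 -4.5 -1; 0 0 -0.34 -21.4 3.3 -4.9 -1; 0 0 -0.44 -25.3 4.9 -5.2 -1; 0 0 -0.54 -29 6.8 -5.5 -1; 0 0 -0.64 -32.5 9.1 -5.8 -1; 0 0 -0.74 -35.8 11.8 -6.1 -1; 0 0 -0.84 -38.8 14.8 -6.4 -1; 0 0 -0.94 -41.4 18 -6.6 -1; 0 0 -0.94 -41.4 18 -6.6 -1")

```text
time: 11.95
tool_pos: [494.6, 51.6, 139.6]
tcp_rot: [3.14, -0.0, 1.284]
contact_force: [3.1, -1.1, 2.4]
grip_width: 0.2
```

```bash
python3 - <<'E'
from plant import *
import cv2,numpy as np
o=get_obs();print(o['tool_pos'],o['tcp_rot'],o['contact_force'])
for n in ["side","wrist"]:
    c=capture(n); f=c["frame"][:,:,::-1]
    if n=="side": f=cv2.resize(f[160:270,140:290],None,fx=5,fy=5,interpolation=cv2.INTER_CUBIC)
    cv2.imwrite(f"pics/{n}6.png",f)
E
```

```text
[494.63635122  51.57961917 139.61535401] [ 3.14016922e+00 -5.10020406e-05  1.28396369e+00] [ 3.12853503 -1.06020183  2.3666298 ]
```

View pics/side6.png

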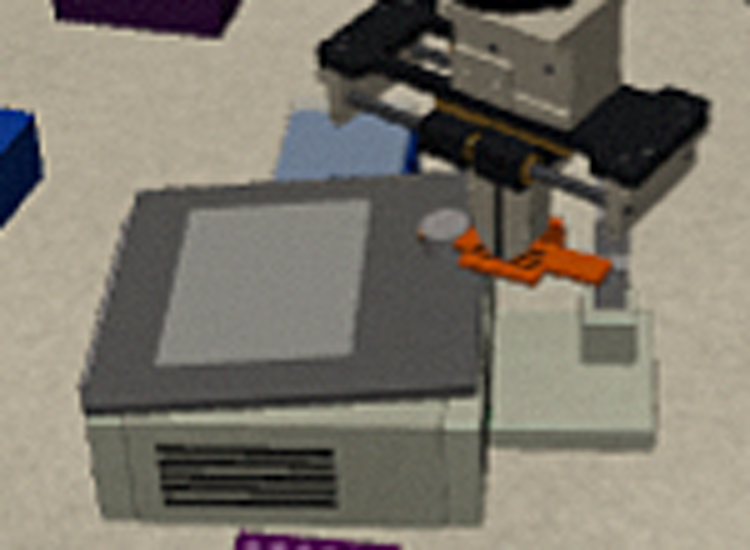

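View pics/wrist6.png

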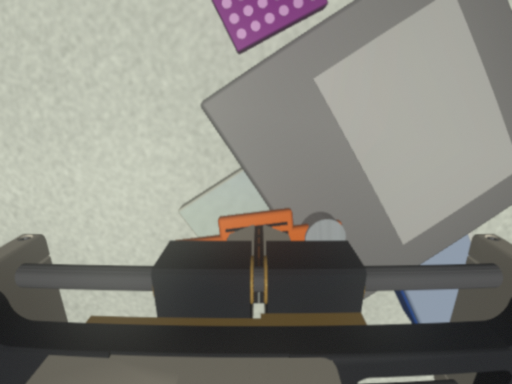

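```bash
python3 - <<'E'
from h import *
cur=np.array([494.3,51.4,139.6]);psi=1.284
for t in np.arange(1.0,1.61,.05): print(round(t,2),[float(v) for v in row(t,139.6,cur,psi)])
E
```

```text
1.0 [0.0, 0.6, -0.1, 0.0]
1.05 [-0.05, -1.5, -0.1, 0.0]
1.1 [-0.1, -3.6, 0.1, 0.0]
1.15 [-0.15, -5.7, 0.3, 0.0]
1.2 [-0.2, -7.8, 0.7, 0.0]
1.25 [-0.25, -9.8, 1.2, 0.0]
1.3 [-0.3, -11.8, 1.7, 0.0]
1.35 [-0.35, -13.8, 2.4, 0.0]
1.4 [-0.4, -15.8, 3.1, 0.0]
1.45 [-0.45, -17.7, 4.0, 0.0]
1.5 [-0.5, -19.6, 5.0, 0.0]
1.55 [-0.55, -21.4, 6.0, 0.0]
1.6 [-0.6, -23.1, 7.1, 0.0]
```

step_arm(increments="0 0 -0.05 -1.5 -0.1 -0.5 -1; 0 0 -0.1 -3.6 0.1 -0.5 -1; 0 0 -0.15 -5.7 0.3 -0.5 -1; 0 0 -0.18 -6.9 0.6 -0.5 -1; 0 0 -0.18 -6.9 0.6 -0.5 -1")

```text
time: 12.68
tool_pos: [492.4, 46.4, 139.8]
tcp_rot: [-3.141, -0.002, 1.464]
contact_force: [0.9, 5.7, 2.7]
grip_width: 0.3
```

step_arm(increments="0 0 0 -1 0.1 0 -1; 0 0 0 -2 0.3 0 -1; 0 0 0 -2 0.3 0 -1")

```text
time: 13.05
tool_pos: [492.4, 46.0, 139.8]
tcp_rot: [-3.14, -0.005, 1.464]
contact_force: [1.1, 15.7, 3.3]
grip_width: 0.4
```

step_arm(increments="0 0 0 1.4 0 1 -1; 0 0 0 1.4 0 2 -1; 0 0 0 1.4 0 3 -1; 0 0 0 1.4 0 3 -1")

```text
time: 13.55
tool_pos: [491.9, 46.1, 136.8]
tcp_rot: [-3.139, -0.002, 1.464]
contact_force: [-2.1, 8.2, 6.7]
grip_width: 0.3
```

step_arm(increments="0 0 0 0 0 1 -1; 0 0 0 0 0 2 -1; 0 0 0 0 0 2 -1")

```text
time: 13.92
tool_pos: [491.6, 45.9, 134.7]
tcp_rot: [-3.138, -0.002, 1.464]
contact_force: [-3.8, 7.2, 6.3]
grip_width: 0.5
```

Pressing gently; continue in 1 mm steps toward the expected ~131.

step_arm(increments="0 0 0 0 0 1 -1; 0 0 0 0 0 1 -1")

```text
time: 14.18
tool_pos: [491.6, 45.2, 133.6]
tcp_rot: [-3.138, -0.0, 1.464]
contact_force: [-4.4, 3.5, 4.3]
grip_width: 0.3
```

step_arm(increments="0 0 0 0 0 1 -1; 0 0 0 0 0 1 -1")

```text
time: 14.42
tool_pos: [491.6, 44.8, 132.6]
tcp_rot: [-3.138, 0.0, 1.465]
contact_force: [-4.0, 1.4, 6.1]
grip_width: 0.3
```

step_arm(increments="0 0 0 0 0 1 -1; 0 0 0 0 0 1 -1")

```text
time: 14.68
tool_pos: [491.5, 44.8, 131.6]
tcp_rot: [-3.138, 0.0, 1.465]
contact_force: [-3.4, 0.9, 6.4]
grip_width: 0.5
```

step_arm(increments="0 0 0 -1 0.1 0 -1; 0 0 0 -2 0.3 0 -1; 0 0 0 -2 0.3 0 -1")

```text
time: 15.05
tool_pos: [492.0, 42.8, 131.7]
tcp_rot: [-3.139, -0.0, 1.465]
contact_force: [-2.9, 1.9, 5.3]
grip_width: 0.4
```

```bash
python3 - <<'E'
from h import *
cur=np.array([492,42.6,131.7]);psi=1.465
for t in np.arange(1.2,1.66,.05): print(round(t,2),[float(v) for v in row(t,131.7,cur,psi,rad=42.5)])
E
```

```text
1.2 [-0.02, 1.2, 0.1, 0.0]
1.25 [-0.07, -0.9, 0.2, 0.0]
1.3 [-0.12, -3.0, 0.4, 0.0]
1.35 [-0.17, -5.1, 0.7, 0.0]
1.4 [-0.22, -7.2, 1.1, 0.0]
1.45 [-0.27, -9.3, 1.6, 0.0]
1.5 [-0.32, -11.3, 2.2, 0.0]
1.55 [-0.37, -13.3, 3.0, 0.0]
1.6 [-0.42, -15.3, 3.8, 0.0]
1.65 [-0.47, -17.2, 4.7, 0.0]
```

step_arm(increments="0 0 -0.06 -2 0.3 0 -1; 0 0 -0.12 -4 0.6 0 -1; 0 0 -0.12 -4 0.6 0 -1")

```text
time: 15.42
tool_pos: [491.9, 38.5, 131.7]
tcp_rot: [-3.138, -0.0, 1.585]
contact_force: [-4.6, 0.8, 5.8]
grip_width: 0.8
```

```bash
python3 - <<'E'
from plant import *
import cv2,numpy as np
o=get_obs();print(o['tool_pos'],o['tcp_rot'],o['contact_force'])
for n in ["side"]:
    c=capture(n); f=c["frame"][:,:,::-1]
    if n=="side": f=cv2.resize(f[160:270,140:290],None,fx=5,fy=5,interpolation=cv2.INTER_CUBIC)
    cv2.imwrite(f"pics/{n}7.png",f)
E
```

```text
[491.90049631  38.53937611 131.65424531] [-3.13826795e+00 -1.18119764e-04  1.58508032e+00] [-4.57463874  0.76551819  5.83981697]
```

View pics/side7.png

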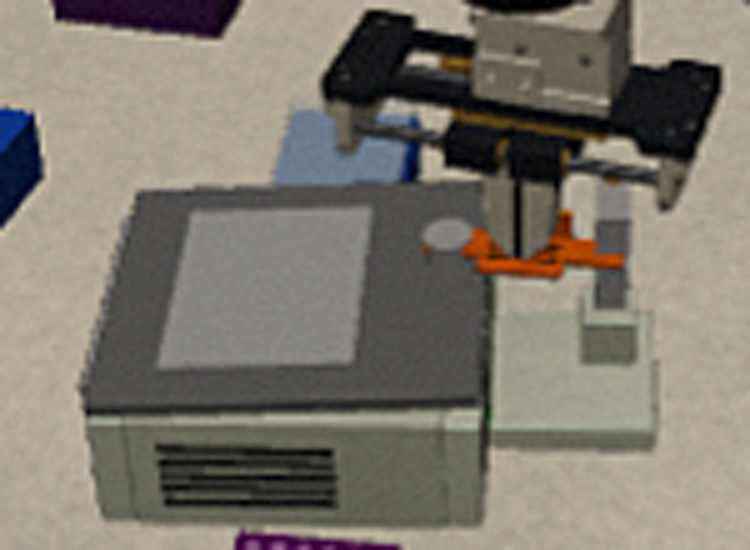

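step_arm(increments="0 0 -0.05 -1.5 0.3 0 -1; 0 0 -0.1 -3 0.6 0 -1; 0 0 -0.15 -5 0.9 0 -1; 0 0 -0.2 -7.3 1.3 0 -1; 0 0 -0.2 -7.3 1.3 0 -1")

```text
time: 16.1
tool_pos: [493.2, 31.1, 131.7]
tcp_rot: [-3.138, -0.001, 1.785]
contact_force: [-4.7, 0.4, 6.9]
grip_width: -0.0
```

step_arm(increments="0 0 -0.03 -1.5 0.6 0 -1; 0 0 -0.06 -3 1.2 0 -1; 0 0 -0.06 -3 1.2 0 -1")

```text
time: 16.48
tool_pos: [494.2, 29.9, 131.6]
tcp_rot: [-3.137, -0.004, 1.844]
contact_force: [-6.3, 7.7, 8.6]
grip_width: 0.2
```

step_arm(increments="0 0 0 -0.5 0 0 -1; 0 0 0 -0.5 0 0 -1; 0 0 0 0.5 0 -2 -1; 0 0 0 0.5 0 -4 -1; 0 0 0 0.5 0 -6 -1; 0 0 0 0.5 0 -6 -1")

```text
time: 17.23
tool_pos: [494.7, 30.0, 136.8]
tcp_rot: [-3.138, -0.003, 1.844]
contact_force: [-2.7, 5.6, -0.2]
grip_width: 0.4
```

step_arm(increments="0 0 0 3 0 -4 -1; 0 0 0 3 0 -20 -1; 0 0 0 3 0 -50 -1; 0 0 0 40 0 -110 -1; 0 0 0 100 0 -130 -1; 0 0 0 150 0 -130 -1; 0 0 0 150 0 -130 -1; 0 0 0 150 0 -130 -1")

```text
time: 18.23
tool_pos: [455.6, 173.0, 267.6]
tcp_rot: [-3.141, 0.001, 1.846]
contact_force: [-0.1, -0.2, 0.9]
grip_width: 0.2
```

```bash
python3 - <<'E'
from plant import *
import cv2,numpy as np
o=get_obs();print(o['tool_pos'],o['tcp_rot'],o['contact_force'])
for n in ["side","top","wrist"]:
    c=capture(n); f=c["frame"][:,:,::-1]
    if n=="side": f=cv2.resize(f[160:270,140:290],None,fx=5,fy=5,interpolation=cv2.INTER_CUBIC)
    if n=="top": f=cv2.resize(f[100:225,170:300],None,fx=4.6,fy=4.6,interpolation=cv2.INTER_CUBIC)
    cv2.imwrite(f"pics/{n}8.png",f)
E
```

```text
[455.60657686 172.95821956 267.63709169] [-3.14115460e+00  8.79682641e-04  1.84611931e+00] [-0.05711597 -0.20221192  0.8649908 ]
```

View pics/side8.png

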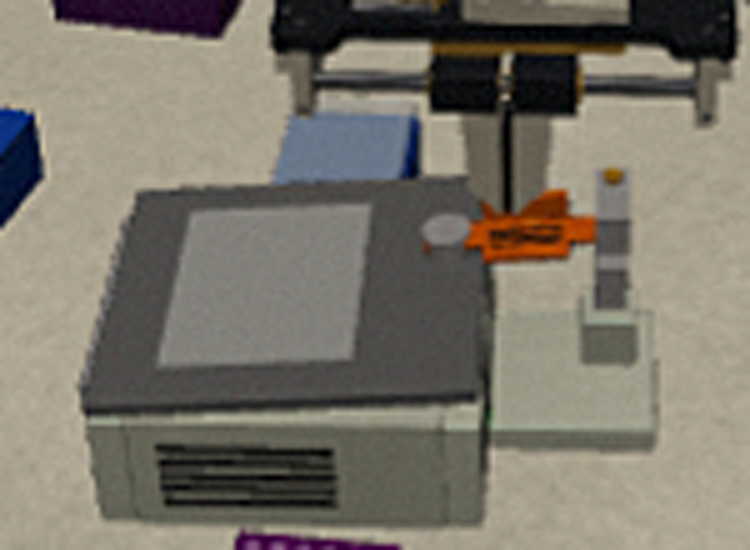

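View pics/top8.png

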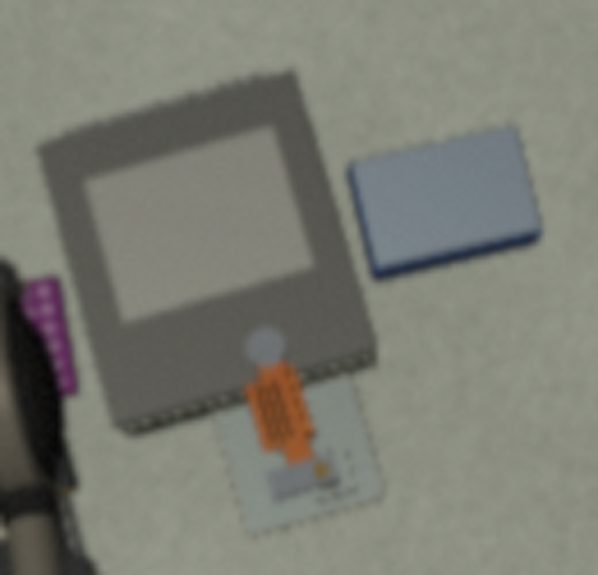

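View pics/wrist8.png

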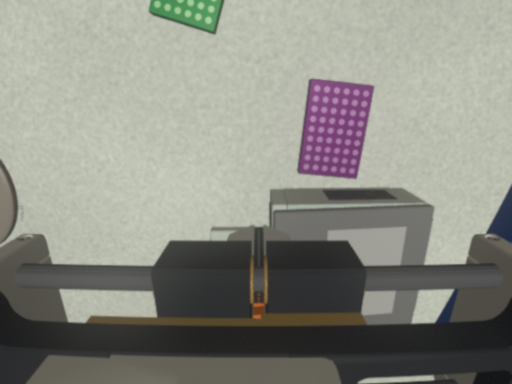

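step_arm(increments="0 0 0.18 -15 -20 -5.5 -1; 0 0 0.36 -30 -45 -5.5 -1; 0 0 0.54 -45 -70 -5.5 -1; 0 0 0.72 -60 -86.4 -5.5 -1; 0 0 0.9 -75 -86.4 -5.5 -1; 0 0 1.08 -90 -86.4 -5.5 -1; 0 0 1.26 -105 -86.4 -5.5 -1; 0 0 1.44 -120 -86.4 -5.5 -1; 0 0 1.57 -130.4 -86.4 -5.5 -1; 0 0 1.57 -130.4 -86.4 -5.5 -1; 0 0 1.57 -130.4 -86.4 -5.5 -1")

```text
time: 19.75
tool_pos: [407.8, 24.1, 273.2]
tcp_rot: [-3.141, 0.0, 0.277]
contact_force: [0.8, -0.5, -1.3]
grip_width: 0.2
```

```bash
python3 - <<'E'
from plant import *
import cv2,numpy as np,pickle
o=get_obs();print(o['time'],o['tool_pos'],o['tcp_rot'],o['contact_force'])
D={'o':o}
A=[]
old=pickle.load(open("d4.pkl","rb"))
for n in ["wrist","side"]:
    c=capture(n);D[n]=c
    for X in (old[n]["frame"],c["frame"]):
        f=X[:,:,::-1]
        f=cv2.resize(f[20:180,160:360],None,fx=3.7,fy=3.7,interpolation=cv2.INTER_CUBIC)[:290] if n=="wrist" else cv2.resize(f[180:255,145:275],None,fx=5.5,fy=5.5,interpolation=cv2.INTER_CUBIC)
        A.append(f)
cv2.imwrite("pics/w9.png",np.vstack(A[:2]));cv2.imwrite("pics/s9.png",cv2.resize(np.vstack(A[2:]),None,fx=.72,fy=.72))
cv2.imwrite("pics/full9.png",D["side"]["frame"][:,:,::-1])
pickle.dump(D,open("d9.pkl","wb"))
E
```

```text
19.75 [407.78608949  24.0586871  273.20452085] [-3.14145168e+00  2.90835134e-04  2.77127874e-01] [ 0.80946055 -0.51330461 -1.34319196]
```

View pics/w9.png

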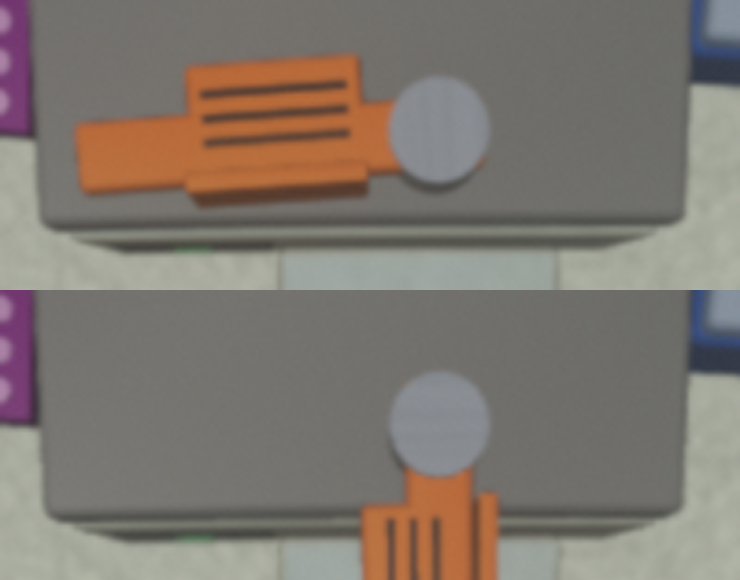

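View pics/s9.png

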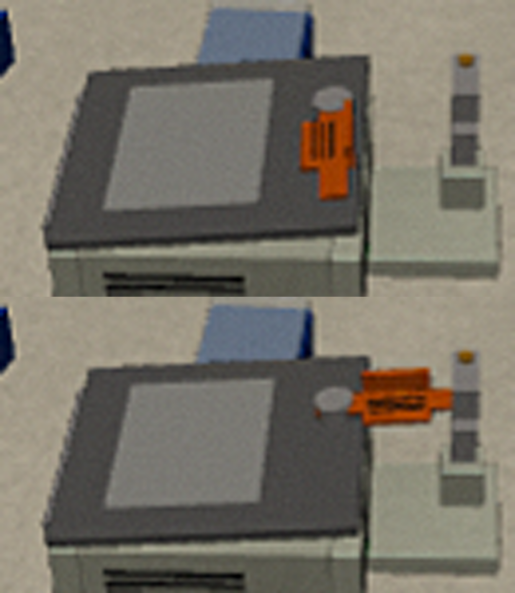

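View pics/full9.png

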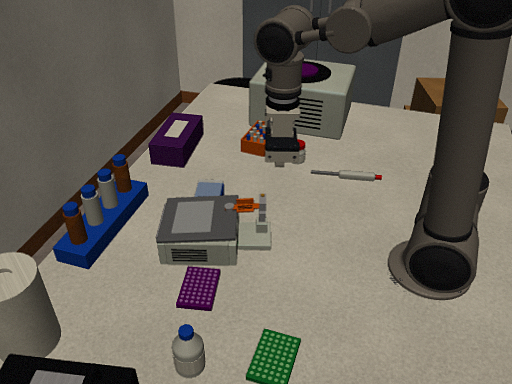

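```bash
python3 - <<'E'
from h import *
a=pickle.load(open("d4.pkl","rb"));b=pickle.load(open("d9.pkl","rb"))
g=lambda D,n:cv2.cvtColor(D[n]["frame"],cv2.COLOR_RGB2GRAY)
p=[604,80.8,.281]
def lk(n,pts):
    q,s,e=cv2.calcOpticalFlowPyrLK(g(a,n),g(b,n),np.float32(pts).reshape(-1,1,2),None,winSize=(13,13),maxLevel=1)
    return np.round(q[:,0]-np.float32(pts),2).tolist()
# expected drop
pts=[(200,90,12),(200,30,12),(200,-90,12),(100,90,12)]
for A in (.092,.077,.065,.055):
    P=np.array([lidpt(*v,A,p) for v in pts]);P0_=np.array([lidpt(*v,.088,p) for v in pts])
    print(A,"side",np.round(side(P)-side(P0_),2).tolist(),"wrist",np.round(wproj(P,b['wrist'],b['o'])-wproj(P0_,a['wrist'],a['o']),2)[:3].tolist())
print("obs side",lk("side",[(140+474/5,160+392/5),(140+200/5,160+402/5),(140+490/5,160+171/5),(140+370/5,160+205/5)]))
print("obs wrist",lk("wrist",[(267*.64,125*.64),(541*.64,124*.64),(310*.64,124*.64)]), "static",lk("wrist",[(372*.64,242*.64),(545*.64,66*.64),(120*.64,77*.64)]))
# predicted unlatched on top-of-lip and h
E
python3 - <<'E'
import cv2,pickle
D=pickle.load(open("d9.pkl","rb"))
f=D["wrist"]["frame"][:,:,::-1]
cv2.imwrite("pics/w10.png",cv2.resize(f[30:180,200:350],None,fx=4,fy=4,interpolation=cv2.INTER_CUBIC))
E
```

```text
0.092 side [[-0.05, -0.24], [-0.05, -0.24], [-0.05, -0.23], [-0.04, -0.12]] wrist [[0.14, -0.69], [0.33, -0.61], [0.74, -0.44]]
0.077 side [[0.14, 0.67], [0.13, 0.66], [0.12, 0.64], [0.12, 0.33]] wrist [[1.02, -0.01], [0.63, 0.08], [-0.14, 0.24]]
0.065 side [[0.28, 1.39], [0.27, 1.38], [0.24, 1.33], [0.24, 0.69]] wrist [[1.71, 0.48], [0.87, 0.59], [-0.83, 0.74]]
0.055 side [[0.39, 2.0], [0.37, 1.97], [0.33, 1.91], [0.34, 0.99]] wrist [[2.28, 0.87], [1.06, 0.98], [-1.4, 1.13]]
obs side [[-0.05999999865889549, 1.059999942779541], [6.789999961853027, 0.07999999821186066], [15.739999771118164, 4.369999885559082], [0.25999999046325684, 0.7799999713897705]]
obs wrist [[1.340000033378601, 0.25999999046325684], [-0.47999998927116394, 0.2199999988079071], [0.9900000095367432, -0.1899999976158142]] static [[0.12999999523162842, -0.25999999046325684], [-0.44999998807907104, -0.25], [0.3199999928474426, -0.5699999928474426]]
```

View pics/w10.png

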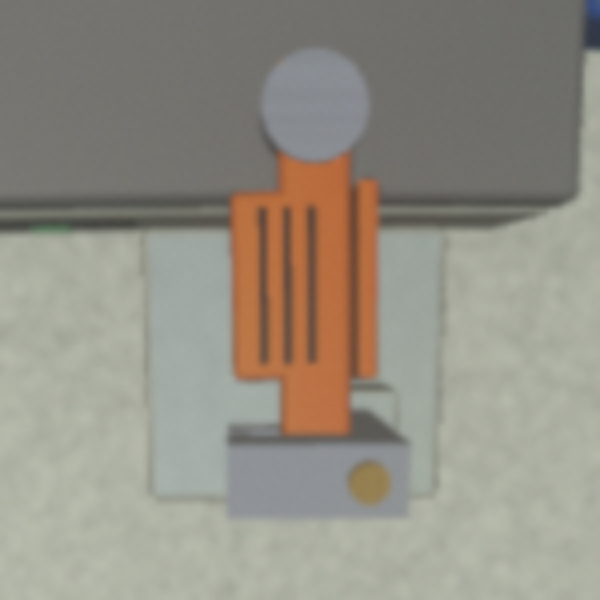

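```bash
python3 -c "
from plant import *
print(close_job(), get_obs()['time'])"
```

```text
the job is handed in; nothing more can be done
the job is handed in; nothing more can be done
```

The lid is shut and latched: the arm is fully home in the catch slot and has sprung up under its roof. I handed the job in at about 20 s of the 72 s allowed. It reported no verdict.

- **Lid:** I swung it shut from its outer face until it rested on the spring pins. A light touch near the front confirmed it was down.
- **Latch:** I pushed the fin until the arm met the lip's side. I then pressed down about 1 mm at a time, holding the arm lightly sideways. It slipped in after roughly 6–8 mm of press at the pad, so the catch stands about 11 mm above its lowest setting. I pushed it home against the post and let it spring up. The largest force I read was 16 N, a sideways reading at the lip, and I backed off from it straight away.

**Last checks:**
- The wrist picture shows the arm pointing straight out, under the catch's roof, which puts the latch at about 1.57 rad.
- The lid's front edge sits lower than it did unlatched, giving a lid angle of about 0.07 rad, inside the latched range. Two of the four side-camera tracking points failed because the latch arm and the latch-side corner confused them. The angle therefore rests on the other two, and the wrist camera's small shifts roughly agree.
- The arm is clear of everything, and the bystanders visible in the last side view are where they were.

I did not test the hold by pulling up on the lid.

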